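One sweet from the dispenser, held out in its dish

ROBOT

A 6-joint arm with a two-finger parallel gripper is mounted at the origin on a cart in front of the work surface, level with it; the furniture and walls round the work are solid. World frame = base frame: x ahead of the robot, y to its left, z up, the work surface at z = 0. Lengths are in m, angles in degrees, forces in N, time in s.
With the tool pointing down it reaches from about 0.275 to 0.75 m from the base axis. Payload 10.2 kg.
Tool frame: the origin (TCP) lies at the very end of the fingers, on their centre line; the grasp point (between the pads) lies 19 mm behind it; z points along the fingers, x is the direction in which the jaws open and shut, and the axes are right-handed (so a half turn about z gives the same grasp; the last joint's range is limited). The gripper opens to 88 mm and grips with 3 to 60 N. Pads are 18 mm wide; open, the fingers measure 123 mm over their backs; the gripper's body (75 mm by 187 mm) begins 45 mm behind the grasp point.
Start: joints at [-76.799, 17.928, 85.812, -0, 76.261, -12.8], TCP at [0.23, -0.472, 0.239] pointing down, gripper open.
Joint ranges: [-168.41, 168.41], [-55.51, 124.54], [10.69, 146.95], [-70.63, 250.63], [1, 178], [-165.06, 165.06]. Speed limits (degrees/s): [136.94, 136.94, 172.46, 180, 180, 180].

INTERFACE

Orientations are given as [roll, pitch, yaw] about the fixed x, y, z axes, in that order (R = Rz(yaw) Ry(pitch) Rx(roll)).
In Python, from rig import ctrl gives the robot as it stands. The module is installed in compiled form; this text tells all that it offers.
- The arm moves only by the shell command python3 -m creep 'ROWS'. ROWS is text: rows parted by semicolons, each of 7 numbers parted by spaces: the shift along the tool's x, y, z in mm, then the turn, a rotation vector about the tool's x, y, z in degrees, then the finger opening in mm, from 0 to 88.1. A call has 1 to 10 rows; each row shifts and turns the commanded pose from where the row before left it, along the tool's axes as they then stand; what a row does not reach is not made up. A row lasts 1/10 s, in which the tool goes at most 50 mm and 8.59 degrees, less where a joint would pass 70% of its speed; a pose out of reach is approached as far as the arm can. A call with a gripper value outside its range is refused whole. The fingers move at their own pace and stop on an object; the grip force is fixed at half the most. Time passes only in rows, so rows that do not move let the fingers close. It gives the time, the measured TCP pose, the force and the opening at its end, in the units of the state.
- ctrl.state(): the state, without advancing time (a new reading comes with each control period).
- ctrl.camera(name): name is "scene" or "side" or "wrist"; returns the picture (480x640x3 uint8, red, green, blue); there is no depth.
- ctrl.calibration(name): a dict with "fx", "fy", "cx", "cy" (pixels), "rvec" (rotation vector, rad) and "tvec" (3), from world to camera coordinates, as OpenCV has them; the wrist camera has in their place "mount" (4x4, takes a point from camera to tool coordinates, whose origin is the TCP and whose axes are the tool frame's). Camera axes: x right, y down, z forward; pixel columns grow to the right and rows downward; lengths in m; the calibration is good to about 2 mm. A picture is of the moment at which its call begins: read the wrist's pose just before it. calibration takes no time and is no camera call.
- ctrl.finish_job(): hands the job in, once; it reports no verdict.
The state is a dict: "clock": time; "joints": joint angles; "joint_vel": joint speeds; "joint_torque": joint torques, N m; "position": TCP position; "eef_rot": TCP orientation; "ft_force": force on the tool from outside, world axes, zero at the start; "moment": the same for the moment, N m; "gripper_width": opening from 0.0 (shut) to 1.0 (fully open).
Only numpy, scipy, OpenCV 4.12 (cv2) and the standard library are available. Lean on these libraries where they do the work, as an engineer would, in place of code of your own. Each camera call takes 0.05 s, during which the arm holds its last target. There are 200 camera calls.

TASK

Offer one sweet from the dispenser: crank its handwheel anticlockwise (seen from above), taking a fresh grip as often as needed, until one ball, and only one, has dropped through the spout into the wooden dish. Then take the dish by one of its two handles, draw it out from under the spout, lift it about a hand's breadth off the desk, level and with the ball resting in its middle, and turn it a quarter turn so that the free handle points straight away from the dispenser, the way the spout faces, for someone to take. Finish while holding it still there, and leave the cup, the USB stick and the alarm clock alone.

Things in the scene. Friction and masses are not known exactly. Their poses are not given: they have to be found in the camera images.
- dispenser: grey sweet dispenser fixed to the desk: foot of 125 mm diameter, column, clear drum of 120 mm diameter (lid top 155 mm up), black handwheel on top. Origin on the desk under the drum's axis, z up; the chute (35 mm wide, sloping down) and spout point along its -x. Spout: front face 159 mm from the origin, lower edge 47 mm, top 88 mm above the desk
- spout (a point): middle of the spout's mouth, 47 mm above the desk, 142 mm from the drum's axis along the dispenser's -x; a ball drops straight down from here
- handwheel (a point): middle of the handwheel: a solid round wheel on a vertical axis, 56 mm diameter, 14.5 mm high (7 mm under to 7.5 mm over this point), its underside 23 mm above the lid. Grip it from above across its diameter at any angle; it stays where it is left and takes about 0.1 N m to turn
- carousel (a joint): angle of the handwheel and of the three-vaned rotor on its shaft (rad), growing anticlockwise as seen from above; starts between 0 and 0.5, stops at -0.1 and 5.2. A vane pushes each ball round the drum: ball_a drops into the chute at about 1.95 (give it a little more), ball_b at about 4.05; a ball takes under 1 s down the chute
- ball_a_center (a point): centre of the white ball that comes to the spout first, 25 mm diameter, 14 g; at the start it lies in the drum a quarter turn before the opening. Resting in the middle of the dish its centre is 17 mm above the dish's underside
- ball_b_center (a point): centre of the second white ball, alike, on the far side of the drum from the spout
- dish: round shallow wooden dish of 126 mm diameter and 24 mm height, 160 g, its inside falling gently to the middle; it stands on the desk with its middle under the spout. Origin in the middle of its underside, z up; its two lug handles lie along +x and -x, at the start square to the chute
- handle_a (a point): middle of the handle on the dish's +x side, 76 mm from the dish's middle: a rounded block 20 mm wide (along the dish's y), 12 to 23 mm above the dish's underside, reaching out to 91 mm from the middle. Its long sides are flat and upright: grip from above, fingers closing along the dish's y
- handle_b (a point): the same on the -x side
- cup: white tea cup with coffee, 86 mm wide, 56 mm high; origin under its middle
- usb_stick: teal USB stick lying flat, 18x53x9 mm; origin under its middle
- alarm_clock: black twin-bell alarm clock with white face, 60x101x143 mm; origin under its middle

How it is judged (in metres and radians):
On the way, in this order (a step that is already met when the one before it is completed fails the run):
1. the first ball has dropped into the dish, which still stands on the desk under the spout (horizontal distance between ball_a_center and dish below 0.03 m and height (world z) of ball_a_center below 0.03 m and horizontal distance between dish and spout below 0.03 m and height (world z) of dish below 0.006 m), for 0.2 s.
2. the dish is off the desk and clear of the spout, with the ball in it (horizontal distance between dish and spout above 0.08 m and height (world z) of dish above 0.015 m and contact force between the fingers and dish above 1 N and distance between ball_a_center and dish below 0.032 m), for 0.1 s.
At the end, for the whole second after the job is handed in: Dish held still by one handle, 50 to 250 mm up, at least 80 mm out from the spout, tilt under 0.12 rad, touched only by fingers and ball; ball within 15 mm of its middle; handle line within 15 degrees of the spout's direction, free handle away from the dispenser; second ball still in the drum (height (world z) of dish between 0.05 and 0.25 m and angle between dish's own z axis and vertical below 0.12 rad and horizontal distance between ball_a_center and dish below 0.015 m and distance between ball_a_center and dish below 0.026 m and horizontal distance between dish and spout above 0.08 m and x of dish in the frame of dispenser below -0.2 m and angle between the x axis of dish and the x axis of dispenser, either way round below 0.26 rad and ((x of the grasp point in the frame of dish above 0.04 m and x of dispenser in the frame of dish above 0.1 m) or (x of the grasp point in the frame of dish below -0.04 m and x of dispenser in the frame of dish below -0.1 m)) and contact force between the fingers and dish above 2 N and contact force between dish and dispenser below 0.1 N and linear speed of dish below 0.03 m/s and angular speed of dish below 0.15 rad/s and height (world z) of ball_b_center above 0.11 m); the arm keeps its last pose, push and grip.
It fails at once if a second ball is let out of the drum (height (world z) of ball_b_center below 0.1 m).
It fails at once if the dish is tilted by more than 0.3 rad (angle between dish's own z axis and vertical above 0.3 rad).
It fails at once if the ball rolls more than 30 mm from the middle of the lifted dish (height (world z) of dish above 0.02 m and horizontal distance between ball_a_center and dish above 0.03 m).
It fails at once if the cup, the USB stick or the alarm clock is disturbed (distance of any of cup, usb_stick, alarm_clock from where it was at the start of the episode above 0.02 m).
It also fails if it takes over 61 s, if anything falls off the work surface, if the arm or the gripper's body presses on something with over 40 N, if the wrist force passes 120 N, or if a joint passes its speed limit or range.

## Working session

There is one attempt and no reset: what is moved stays moved. The work goes in short steps, Python scripts to look and compute and a shell command to move; the robot and the scene stay as the last step left them, time stands still between calls to the robot, and variables do not carry over. Pictures are saved under pics/ and viewed, about 8 in all and at most 12, crops included, and the job is handed in when it is done.

```bash
mkdir -p pics; python3 - <<'E'
from rig import ctrl
import cv2
print(ctrl.state())
for n in("scene","side"):
    cv2.imwrite(f"pics/{n}0.png",ctrl.camera(n)[:,:,::-1]); print(n,ctrl.calibration(n))
print(ctrl.calibration("wrist"))
E
```

```text
{'clock': 0.0, 'joints': array([-7.67984903e+01,  1.79607978e+01,  8.58540877e+01, -2.91275327e-04,
        7.62604991e+01, -1.27993225e+01]), 'joint_vel': array([-0.02291002, -0.01271688,  0.06881872, -0.02801508,  0.0364055 ,
        0.00677331]), 'joint_torque': array([ 3.22521555e-04, -4.02213013e+01, -2.52267623e+01,  6.95018680e-02,
        3.53942730e-02, -7.67181723e-05]), 'position': array([ 0.2300866 , -0.4716216 ,  0.23814846]), 'eef_rot': array([-1.79983575e+02,  7.35741062e-02, -6.39990879e+01]), 'ft_force': array([0.72344621, 0.43263434, 0.39848066]), 'moment': array([-0.01801314, -0.01633871, -0.01355714]), 'gripper_width': 1.0056813784215841}
scene {'fx': 505.4436327062234, 'fy': 505.4436327062234, 'cx': 312.13890915993403, 'cy': 247.7489815242606, 'rvec': array([ 1.5566496 , -2.31645398,  0.59744622]), 'tvec': array([0.30902803, 0.52168141, 1.00205336])}
side {'fx': 568.9965280906274, 'fy': 568.9965280906274, 'cx': 313.44476749665324, 'cy': 252.20835465174306, 'rvec': array([ 1.1448278 , -2.41076365,  0.96300257]), 'tvec': array([0.43542562, 0.4052943 , 0.97023706])}
{'fx': 344.47481979505153, 'fy': 344.47481979505153, 'cx': 321.34520570201215, 'cy': 240.4704379959138, 'mount': array([[ 9.99999757e-01, -3.39414773e-04, -6.09328794e-04,
         4.25269651e-04],
       [ 4.90899432e-04,  9.63093403e-01,  2.69166969e-01,
        -6.82334622e-02],
       [ 4.95481296e-04, -2.69167202e-01,  9.63093335e-01,
        -1.46041000e-01],
       [ 0.00000000e+00,  0.00000000e+00,  0.00000000e+00,
         1.00000000e+00]])}
```

View pics/scene0.png

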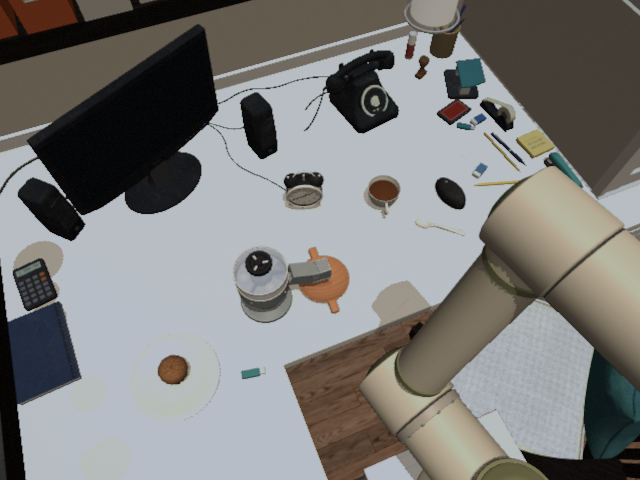

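View pics/side0.png

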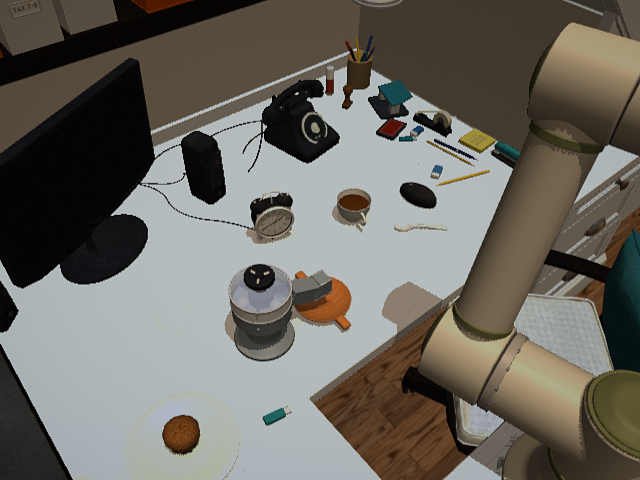

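```bash
cat > h.py <<'E'
import numpy as np, cv2
from rig import ctrl
def cast(n,uv,z):
    c=ctrl.calibration(n);R=cv2.Rodrigues(c["rvec"])[0];t=c["tvec"]
    d=R.T@np.array([(uv[0]-c["cx"])/c["fx"],(uv[1]-c["cy"])/c["fy"],1]);o=-R.T@t
    return o+d*(z-o[2])/d[2]
def wcast(uv,z,T):
    c=ctrl.calibration("wrist");M=T@c["mount"]
    d=M[:3,:3]@np.array([(uv[0]-c["cx"])/c["fx"],(uv[1]-c["cy"])/c["fy"],1]);o=M[:3,3]
    return o+d*(z-o[2])/d[2]
def pose():
    from scipy.spatial.transform import Rotation as Ro
    s=ctrl.state();T=np.eye(4);T[:3,:3]=Ro.from_euler("xyz",s["eef_rot"],degrees=True).as_matrix();T[:3,3]=s["position"];return T
E
python3 - <<'E'
from h import *
np.set_printoptions(precision=4,suppress=True)
roi={"scene":((240,240,285,280),(290,240,360,320)),"side":((235,258,282,295),(285,262,362,335))}
ap={"scene":[("hA",313,252),("hB",335,307)],"side":[("hA",299,276),("hB",345,323)]}
for n in roi:
    im=cv2.imread(f"pics/{n}0.png");hsv=cv2.cvtColor(im,cv2.COLOR_BGR2HSV)
    (a,b,c,d),(e,f,g,h)=roi[n]
    m=np.zeros((480,640),np.uint8);m[b:d,a:c]=(hsv[b:d,a:c,2]<60)
    k,l,s,cc=cv2.connectedComponentsWithStats(m);i=1+np.argmax(s[1:,4]);x,y,w,hh=s[i][:4]
    print(n,"wheel",s[i],cc[i],cast(n,cc[i],.189),cast(n,(x+w/2,y+hh/2),.187))
    m[:]=0;m[f:h,e:g]=(hsv[f:h,e:g,1]>120)&(hsv[f:h,e:g,2]>80)&(hsv[f:h,e:g,0]<25)
    p=np.argwhere(m)[:,::-1];P=np.array([cast(n,q,.023)[:2] for q in p])
    o=cv2.moments(m,True);print("dish px",o["m10"]/o["m00"],o["m01"]/o["m00"],len(p),"min/max",P.min(0),P.max(0))
    # handles: extreme points along the world
    hull=cv2.convexHull(P.astype(np.float32))[:,0]
    D=np.linalg.norm(hull[:,None]-hull[None],axis=2);i,j=np.unravel_index(D.argmax(),D.shape)
    print("far pts",hull[i],hull[j],D.max(),"mid",(hull[i]+hull[j])/2)
    for q in ap[n]:print(q,cast(n,q[1:],.023))
for n,q,z in [("scene",(267,299),0),("side",(263,337),0),("scene",(383,188),.056),("scene",(303,203),0),("scene",(253,373),.009),("side",(262,337),0)]:print(n,q,cast(n,q,z))
E
python3 - <<'E'
import cv2
a=cv2.imread("pics/scene0.png")[230:330,220:370];b=cv2.imread("pics/side0.png")[255:365,220:370]
cv2.imwrite("pics/c0.png",cv2.resize(a,(750,500),interpolation=cv2.INTER_CUBIC))
E
```

```text
scene wheel [246 251  26  25 454] [258.3084 263.4009] [0.5807 0.2184 0.189 ] [0.581 0.217 0.187]
dish px 327.61926961926963 283.1289821289821 1287 min/max [0.4793 0.0125] [0.6576 0.1333]
far pts [0.4797 0.0833] [0.6574 0.0641] 0.1788111 mid [0.5685 0.0737]
('hA', 313, 252) [0.6468 0.0684 0.023 ]
('hB', 335, 307) [0.4903 0.0761 0.023 ]
side wheel [244 264  31  28 611] [258.9067 277.2995] [0.5804 0.2182 0.189 ] [0.5798 0.2175 0.187 ]
dish px 329.2398822663723 304.2950699043414 1359 min/max [0.4795 0.0096] [0.6598 0.1328]
far pts [0.4798 0.0882] [0.6584 0.0582] 0.1811318 mid [0.5691 0.0732]
('hA', 299, 276) [0.6497 0.0708 0.023 ]
('hB', 345, 323) [0.4898 0.0766 0.023 ]
scene (267, 299) [0.5805 0.2161 0.    ]
side (263, 337) [ 0.5816  0.2201 -0.    ]
scene (383, 188) [ 0.7369 -0.1654  0.056 ]
scene (303, 203) [0.8083 0.0319 0.    ]
scene (253, 373) [0.4193 0.3059 0.009 ]
side (262, 337) [0.5829 0.2217 0.    ]
```

View pics/c0.png

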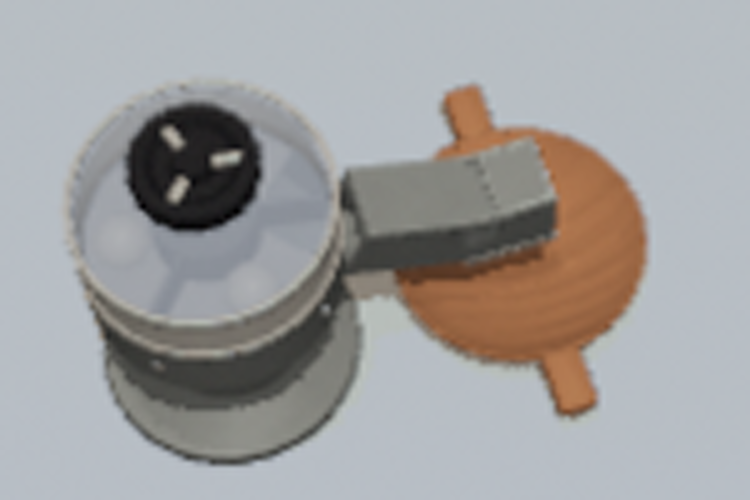

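The overview shows the wheel at px (258,263), giving (0.580, 0.218). The dish is at about (0.569, 0.073), with its handles lying roughly along world x and the spout along −y. I'm moving above the wheel.

```bash
python3 -m creep '-23.3 -30.9 0 0 0 0 88;-23.3 -30.9 0 0 0 0 88;-23.3 -30.9 0 0 0 0 88;-23.3 -30.9 0 0 0 0 88;-23.3 -30.9 0 0 0 0 88;-23.3 -30.9 0 0 0 0 88;-23.3 -30.9 0 0 0 0 88;-23.3 -30.9 0 0 0 0 88;-23.3 -30.9 0 0 0 0 88;-23.3 -30.9 0 0 0 0 88'
python3 -m creep '-23.3 -30.9 0 0 0 0 88;-23.3 -30.9 0 0 0 0 88;-23.3 -30.9 0 0 0 0 88;-23.3 -30.9 0 0 0 0 88;-23.3 -30.9 0 0 0 0 88;-23.3 -30.9 0 0 0 0 88;-23.3 -30.9 0 0 0 0 88;-23.3 -30.9 0 0 0 0 88;-20 -25 0 0 0 0 88;0 0 0 0 0 0 88'
python3 - <<'E'
from h import *
T=pose();im=ctrl.camera("wrist")[:,:,::-1];cv2.imwrite("pics/w1.png",im);np.save("w1.npy",T);print(T.round(4),ctrl.state()["joints"].round(1))
E
```

```text
clock: 1.1
position: [0.4061, -0.1254, 0.2386]
eef_rot: [180.0, 0.0, -64.0]
ft_force: [0.4, -0.5, 0.8]
gripper_width: 0.995
clock: 2.1
position: [0.5603, 0.1807, 0.2377]
eef_rot: [180.0, 0.1, -63.8]
ft_force: [0.5, -0.1, 0.0]
gripper_width: 1.001
[[ 4.413e-01 -8.973e-01 -1.100e-03  5.603e-01]
 [-8.973e-01 -4.413e-01  5.000e-04  1.807e-01]
 [-9.000e-04  7.000e-04 -1.000e+00  2.377e-01]
 [ 0.000e+00  0.000e+00  0.000e+00  1.000e+00]] [ 6.3 26.  74.4 -0.  79.7 70.2]
```

View pics/w1.png

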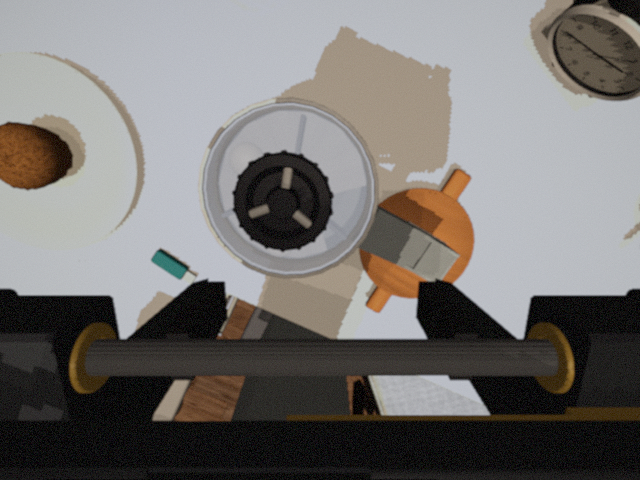

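The wrist view shows the wheel at (284,201), the dish at about (417,243), and the handle ends at (457,182) and (378,299). I'll refine these positions from this image.

```bash
python3 - <<'E'
from h import *
np.set_printoptions(precision=4,suppress=True)
T=np.load("w1.npy");im=cv2.imread("pics/w1.png");hsv=cv2.cvtColor(im,cv2.COLOR_BGR2HSV)
m=np.zeros((480,640),np.uint8);m[140:262,222:345]=hsv[140:262,222:345,2]<90
m=cv2.morphologyEx(m,cv2.MORPH_OPEN,np.ones((5,5)))
c=max(cv2.findContours(m,0,2)[0],key=cv2.contourArea);e=cv2.fitEllipse(cv2.convexHull(c));print(e,wcast(e[0],.190,T))
m[:]=0;m[160:320,350:490]=(hsv[160:320,350:490,1]>110)&(hsv[160:320,350:490,0]<25)&(hsv[160:320,350:490,2]>60)
P=np.array([wcast(q,.023,T)[:2] for q in np.argwhere(m)[:,::-1]])
g=P.mean(0);c0=np.array([.569,.0735])
for k in range(4):
    r=np.linalg.norm(P-c0,axis=1);H=P[(r>.068)];A=H[H[:,0]>c0[0]];B=H[H[:,0]<c0[0]]
    c0=(A.mean(0)+B.mean(0))/2
d=A.mean(0)-B.mean(0);print("A",A.mean(0),len(A),A[:,0].max(),"B",B.mean(0),len(B),B[:,0].min(),"mid",c0,"ang",np.degrees(np.arctan2(d[1],d[0])))
for q in [(379,207),(458,253),(362,246),(442,281)]:print(q,wcast(q,.088,T))
E
```

```text
((282.5894470214844, 200.35862731933594), (98.63602447509766, 101.31200408935547), 125.4374008178711) [0.5845 0.2167 0.19  ]Traceback (most recent call last):
  File "<stdin>", line 8, in <module>
  File "h.py", line 8, in wcast
    c=ctrl.calibration("wrist");M=T@c["mount"]
ValueError: time passes only in moves, steps and waits
```

```bash
sed -i 's/^from rig import ctrl/from rig import ctrl\nW=ctrl.calibration("wrist")/; s/c=ctrl.calibration("wrist");/c=W;/' h.py; python3 - <<'E'
from h import *
np.set_printoptions(precision=4,suppress=True)
T=np.load("w1.npy");im=cv2.imread("pics/w1.png");hsv=cv2.cvtColor(im,cv2.COLOR_BGR2HSV)
m=np.zeros((480,640),np.uint8)
m[160:320,350:490]=(hsv[160:320,350:490,1]>110)&(hsv[160:320,350:490,0]<25)&(hsv[160:320,350:490,2]>60)
P=np.array([wcast(q,.023,T)[:2] for q in np.argwhere(m)[:,::-1]])
c0=np.array([.569,.0735])
for k in range(4):
    r=np.linalg.norm(P-c0,axis=1);H=P[(r>.070)&(r<.1)];A=H[H[:,0]>c0[0]];B=H[H[:,0]<c0[0]]
    c0=(A.mean(0)+B.mean(0))/2
d=A.mean(0)-B.mean(0);print("A",A.mean(0),len(A),A[:,0].max(),"B",B.mean(0),len(B),B[:,0].min(),"mid",c0,"ang",np.degrees(np.arctan2(d[1],d[0])),"Y ranges",np.ptp(A[:,1]),np.ptp(B[:,1]))
for q in [(379,207),(458,253),(362,246),(442,281)]:print(q,wcast(q,.088,T))
E
```

```text
A [0.6513 0.0677] 355 0.6617653428382235 B [0.493  0.0779] 249 0.48290296210414474 mid [0.5721 0.0728] ang -3.679852055852807 Y ranges 0.020127880344123522 0.019020862547147716
(379, 207) [0.5964 0.1426 0.088 ]
(458, 253) [0.5911 0.0586 0.088 ]
(362, 246) [0.5587 0.1392 0.088 ]
(442, 281) [0.5615 0.0573 0.088 ]
```

```bash
python3 -m creep '-8 -12 0 0 0 0 88;-8 -12 0 0 0 0 88;-7 -12.6 0 0 0 0 88;0 0 14 0 0 0 88;0 0 14 0 0 0 88;0 0 14 0 0 0 88;0 0 14 0 0 0 88;0 0 11.5 0 0 0 88;0 0 0 0 0 0 88;0 0 0 0 0 0 88'
python3 -m creep '0 0 0 0 0 0 50;0 0 0 0 0 0 50;0 0 0 0 0 0 50;0 0 0 0 0 0 50;0 0 0 0 0 0 50;0 0 0 0 0 0 50'
```

```text
clock: 3.15
position: [0.5828, 0.2142, 0.1717]
eef_rot: [-180.0, -0.0, -64.0]
ft_force: [-0.1, 0.7, 0.1]
gripper_width: 1.003
clock: 3.75
position: [0.5821, 0.2159, 0.1714]
eef_rot: [-180.0, 0.1, -64.0]
ft_force: [-2.8, 5.9, 1.5]
gripper_width: 0.627
```

The grip is on (55 mm opening). Now cranking anticlockwise, which is negative about tool z.

```bash
python3 -m creep '-2 0 0 0 0 0 50;0 0 0 0 0 -6 50;0 0 0 0 0 -6 50;0 0 0 0 0 -6 50;0 0 0 0 0 -6 50;0 0 0 0 0 -6 50;0 0 0 0 0 -6 50;0 0 0 0 0 -6 50;0 0 0 0 0 -6 50;0 0 0 0 0 -6 50'
python3 -m creep '0 0 0 0 0 -6 50;0 0 0 0 0 -6 50;0 0 0 0 0 -6 50;0 0 0 0 0 -6 50;0 0 0 0 0 -6 50;0 0 0 0 0 -6 50;0 0 0 0 0 -6 50;0 0 0 0 0 -6 50;0 0 0 0 0 0 50;0 0 0 0 0 0 50'
python3 - <<'E'
from h import *
a=ctrl.camera("scene")[:,:,::-1];b=ctrl.camera("side")[:,:,::-1]
c=[cv2.resize(x,(400,400),interpolation=cv2.INTER_CUBIC) for x in (a[220:340,220:370],b[240:370,220:370])]
cv2.imwrite("pics/c2.png",np.hstack(c));print(ctrl.state()["joints"].round(1))
E
```

```text
clock: 4.75
position: [0.5835, 0.2149, 0.1714]
eef_rot: [179.9, -0.2, -9.8]
ft_force: [10.7, -5.7, -1.4]
gripper_width: 0.625
clock: 5.75
position: [0.585, 0.2153, 0.1714]
eef_rot: [179.7, -0.3, 38.0]
ft_force: [20.8, -1.0, -6.2]
gripper_width: 0.626
[  9.5  33.2  73.2  -0.1  73.2 -28.4]
```

View pics/c2.png

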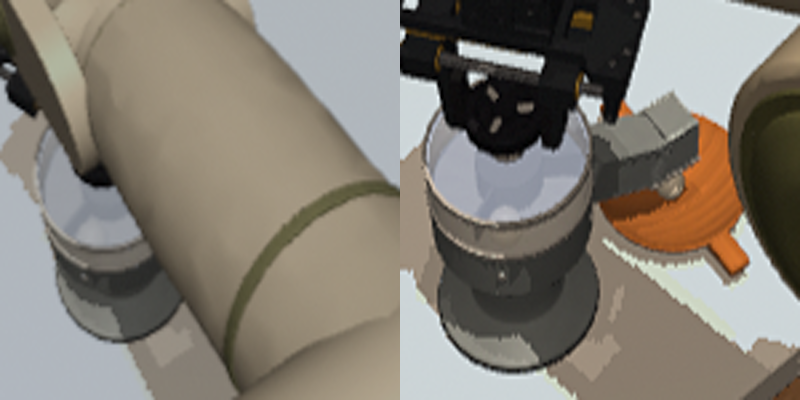

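The side view shows a ball at crop (672,187), in the dish under the spout. I'm stopping the crank, letting go, lifting and checking its position.

```bash
python3 -m creep '0 0 0 0 0 0 88;0 0 0 0 0 0 88;0 0 0 0 0 0 88;0 0 0 0 0 0 88;0 0 0 0 0 0 88;0 0 -15 0 0 0 88;0 0 -20 0 0 0 88;0 0 -20 0 0 0 88;0 0 0 0 0 0 88;0 0 0 0 0 0 88'
python3 - <<'E'
from h import *
s=ctrl.state();print(s["position"],s["eef_rot"],s["ft_force"],s["joints"].round(1))
b=ctrl.camera("side")[:,:,::-1];cv2.imwrite("pics/s3.png",b)
h=cv2.cvtColor(b,cv2.COLOR_BGR2HSV)[280:325,295:350]
m=((h[...,1]<70)).astype(np.uint8);k,l,st,cc=cv2.connectedComponentsWithStats(m)
for i in range(1,k):
    if st[i][4]>15:
        p=cc[i]+[295,280];print(st[i],p,cast("side",p,.018))
print(cast("side",(322,301),.018))
E
```

```text
clock: 6.85
position: [0.5817, 0.2163, 0.2256]
eef_rot: [-180.0, 0.0, 38.0]
ft_force: [-0.5, -0.3, -0.4]
gripper_width: 0.995
[0.58166357 0.21633979 0.2256108 ] [-1.79990324e+02  1.77536471e-02  3.80009765e+01] [-0.49385446 -0.26732125 -0.44571311] [  9.6  30.7  68.9   0.   80.4 -28.4]
[  0   0  37  25 802] [311.87157107 290.67955112] [0.60242412 0.07258645 0.018     ]
[44  0 11 11 51] [346.09803922 282.90196078] [ 5.72111127e-01 -2.84612672e-04  1.80000000e-02]
[49 27  6 15 50] [347.36 314.62] [0.50539227 0.05568926 0.018     ]
[  0  29  43  16 239] [309.53138075 320.55648536] [0.54346822 0.12728484 0.018     ]
[0.56671679 0.07378954 0.018     ]
```

The ball is in the dish at about (0.567, 0.074). Next I go over handle B (0.497, 0.078), turn the jaws to yaw 86°, and lean the tool 12° away from the drum for clearance.

```bash
python3 -m creep '-30.3 11.6 0 0 0 0 80;-30.3 11.6 0 0 0 0 60;-30.3 11.6 0 0 0 0 45;-30.3 11.6 0 0 0 0 45;-30.3 11.6 0 0 0 0 45;0 0 0 0 0 -8 45;0 0 0 0 0 -8 45;0 0 0 0 0 -8 45;0 0 0 0 0 -8 45;0 0 0 0 0 -8 45'
python3 -m creep '0 0 0 0 0 -8.3 45;0 0 0 -6 0 0 45;0 0 0 -6 0 0 45;0 0 30 0 0 0 45;0 0 0 0 0 0 45;0 0 0 0 0 0 45'
python3 - <<'E'
from h import *
np.set_printoptions(precision=4,suppress=True)
T=pose();im=ctrl.camera("wrist")[:,:,::-1];cv2.imwrite("pics/w4.png",im);np.save("w4.npy",T);print(T,ctrl.state()["joints"].round(1))
E
```

```text
clock: 7.9
position: [0.4976, 0.0774, 0.225]
eef_rot: [-179.9, 0.0, 78.3]
ft_force: [0.3, 0.6, -0.6]
gripper_width: 0.512
clock: 8.5
position: [0.5041, 0.077, 0.1965]
eef_rot: [168.1, -0.0, 86.3]
ft_force: [-0.5, -0.9, 0.1]
gripper_width: 0.511
[[ 0.0646  0.9766  0.2053  0.5041]
 [ 0.9979 -0.0632 -0.0132  0.077 ]
 [ 0.      0.2058 -0.9786  0.1965]
 [ 0.      0.      0.      1.    ]] [ -4.6  12.4 100.5   0.2  55.2 -91. ]
```

View pics/w4.png

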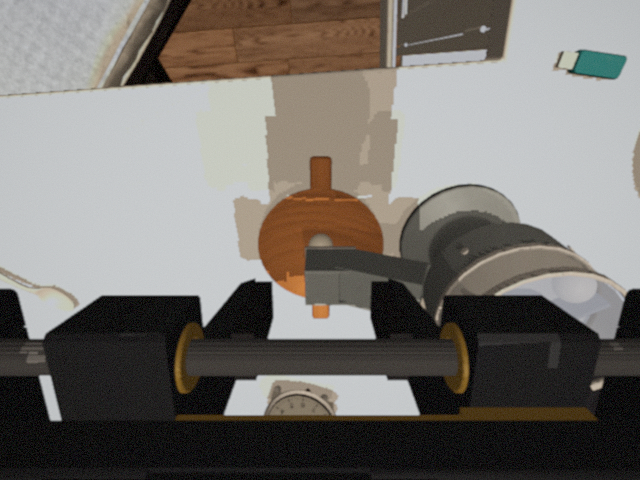

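The wrist view shows handle B at (321,157–190) and handle A's end at (320,310). The ball is in the dish at (319,240), and the second ball is still in the drum at (575,288). Measuring the handle.

```bash
python3 - <<'E'
from h import *
np.set_printoptions(precision=4,suppress=True)
T=np.load("w4.npy");im=cv2.imread("pics/w4.png");hsv=cv2.cvtColor(im,cv2.COLOR_BGR2HSV)
m=np.zeros((480,640),np.uint8);s=np.s_[150:325,250:390]
m[s]=(hsv[s][...,1]>110)&(hsv[s][...,0]<25)&(hsv[s][...,2]>50)
for v in (160,165,170,175,180,310,315):
    u=np.where(m[v])[0];p=wcast(((u.min()+u.max())/2,v),.023,T);print(v,u.min(),u.max(),p[:2],wcast((u.max(),v),.023,T)[1]-wcast((u.min(),v),.023,T)[1])
v=np.where(m[:,321])[0].min();print("end",v,wcast((321,v),.023,T))
print("TCP px of ball",wcast((319,240),.02,T))
E
```

```text
160 311 330 [0.4829 0.0769] 0.016711317894049144
165 310 330 [0.4874 0.0761] 0.01770966501576854
170 311 330 [0.4919 0.0763] 0.016938588054435197
175 311 330 [0.4965 0.076 ] 0.017054557122738553
180 311 330 [0.5011 0.0757] 0.017172125088908252
310 313 328 [0.6489 0.0659] 0.016517437556952716
315 313 327 [0.6558 0.0649] 0.015546849349620286
end 157 [0.4803 0.0775 0.023 ]
TCP px of ball [0.5636 0.07   0.02  ]
```

```bash
python3 -m creep '-1.3 -4.3 18.6 0 0 0 45;0 -4.3 18.6 0 0 0 45;0 -4.3 18.6 0 0 0 45;0 -4.3 18.6 0 0 0 45;0 -4.3 18.6 0 0 0 45;0 -4.3 18.6 0 0 0 45;0 -4.3 18.6 0 0 0 45;0 0 0 0 0 0 45;0 0 0 0 0 0 45'
python3 -m creep '0 -2.2 9.3 0 0 0 45;0 -2.2 9.3 0 0 0 45;0 -2.2 9.3 0 0 0 45;0 -2.2 9.3 0 0 0 45;0 -2.2 9.3 0 0 0 45;0 -2.2 9.3 0 0 0 45;0 0 0 0 0 0 45;0 0 0 0 0 0 45'
```

```text
clock: 9.45
position: [0.5025, 0.0758, 0.0641]
eef_rot: [168.0, -0.0, 86.3]
ft_force: [0.2, -0.8, 0.0]
gripper_width: 0.514
clock: 10.25
position: [0.5006, 0.0759, 0.0058]
eef_rot: [168.0, -0.0, 86.3]
ft_force: [-0.2, 0.2, 0.1]
gripper_width: 0.512
```

```bash
python3 -m creep '0 0 0 0 0 0 38;0 0 0 0 0 0 32;0 0 0 0 0 0 27;0 0 0 0 0 0 24;0 0 0 0 0 0 22;0 0 0 0 0 0 20;0 0 0 0 0 0 18;0 0 0 0 0 0 10;0 0 0 0 0 0 10;0 0 0 0 0 0 10'
python3 - <<'E'
from h import *
np.set_printoptions(precision=4,suppress=True)
s=ctrl.state();print(s["position"],s["ft_force"],s["moment"],s["gripper_width"]*88.1)
T=pose();im=ctrl.camera("side")[:,:,::-1];w=ctrl.camera("wrist")[:,:,::-1]
cv2.imwrite("pics/c5.png",np.hstack([cv2.resize(im[230:380,220:400],(400,333)),cv2.resize(w[:300],(400,333))]))
E
```

```text
clock: 11.25
position: [0.5006, 0.0759, 0.006]
eef_rot: [168.0, 0.0, 86.3]
ft_force: [-1.0, 1.1, 0.9]
gripper_width: 0.222
[0.5006 0.0759 0.006 ] [-0.9629  1.0814  0.8632] [ 0.1546 -0.065  -0.0032] 19.600525637525173
```

View pics/c5.png

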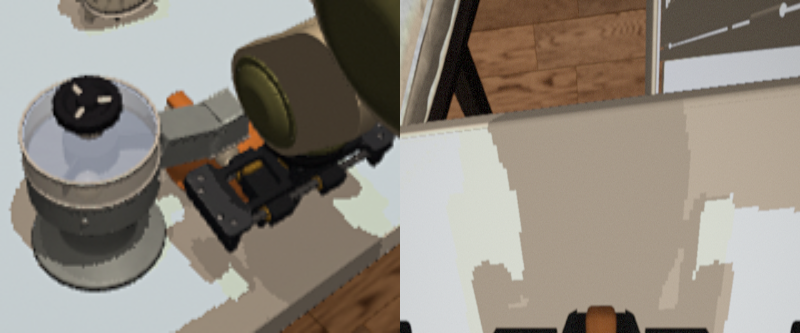

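The handle is gripped (19.6 mm) and the gripper is clear of the drum. I'll lift slightly, then draw the dish out smoothly along the spout direction (−tool x).

```bash
python3 -m creep '0 .2 -1 0 0 0 10;0 .4 -2 0 0 0 10;0 .4 -2 0 0 0 10;0 .2 -1 0 0 0 10;-0.5 0 0 0 0 0 10;-1 0 0 0 0 0 10;-1.5 0 0 0 0 0 10;-2 0 0 0 0 0 10;-2.5 0 0 0 0 0 10;-3 0 0 0 0 0 10'
python3 -m creep '-3.5 0 0 0 0 0 10;-4 0 0 0 0 0 10;-4 0 0 0 0 0 10;-4 0 0 0 0 0 10;-4 0 0 0 0 0 10;-4 0 0 0 0 0 10;-4 0 0 0 0 0 10;-4 0 0 0 0 0 10;-4 0 0 0 0 0 10;-4 0 0 0 0 0 10'
python3 - <<'E'
from h import *
s=ctrl.state();print(s["ft_force"],s["moment"],s["gripper_width"]*88.1)
for n in("side",): cv2.imwrite("pics/s6.png",ctrl.camera(n)[:,:,::-1][200:400,180:450])
E
```

```text
clock: 12.35
position: [0.4998, 0.0652, 0.012]
eef_rot: [168.0, -0.0, 86.3]
ft_force: [0.4, -0.4, -1.4]
gripper_width: 0.224
clock: 13.35
position: [0.4973, 0.0257, 0.0121]
eef_rot: [168.0, -0.0, 86.3]
ft_force: [0.6, -0.8, -1.7]
gripper_width: 0.223
[ 0.64234897 -0.83138772 -1.65158112] [0.06002018 0.12381609 0.07670041] 19.66570705171481
```

View pics/s6.png

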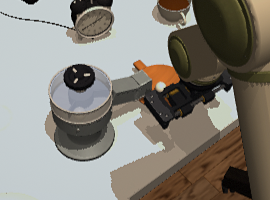

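The dish is held (1.7 N weight) with the ball still inside. Continuing to draw it out, then lifting.

```bash
python3 -m creep '-4 0 0 0 0 0 10;-4 0 0 0 0 0 10;-4 0 0 0 0 0 10;-4 0 0 0 0 0 10;-4 0 0 0 0 0 10;-4 0 0 0 0 0 10;-4 0 0 0 0 0 10;-4 0 0 0 0 0 10;-4 0 0 0 0 0 10;-4 0 0 0 0 0 10'
python3 -m creep '-4 0 0 0 0 0 10;-4 0 0 0 0 0 10;-4 0 0 0 0 0 10;-4 0 0 0 0 0 10;-4 0 0 0 0 0 10;-4 0 0 0 0 0 10;-4 0 0 0 0 0 10;-4 0 0 0 0 0 10;-4 0 0 0 0 0 10;-4 0 0 0 0 0 10'
python3 -m creep '-4 0 0 0 0 0 10;-4 0 0 0 0 0 10;-4 0 0 0 0 0 10;-3.5 0 0 0 0 0 10;-3 0 0 0 0 0 10;-2.5 0 0 0 0 0 10;-2 0 0 0 0 0 10;-1.5 0 0 0 0 0 10;-1 0 0 0 0 0 10;-0.5 0 0 0 0 0 10'
python3 -m creep '0 .4 -2 0 0 0 10;0 1 -5 0 0 0 10;0 2 -9.5 0 0 0 10;0 2 -9.5 0 0 0 10;0 2 -9.5 0 0 0 10;0 2 -9.5 0 0 0 10;0 2 -9.5 0 0 0 10;0 2 -9.5 0 0 0 10;0 2 -9.5 0 0 0 10;0 1 -5 0 0 0 10'
python3 -m creep '0 0.4 -2 0 0 0 10;0 0 0 0 0 0 10;0 0 0 0 0 0 10'
python3 - <<'E'
from h import *
T=pose();s=ctrl.state();print(s["ft_force"],s["moment"],s["joints"].round(1))
a=ctrl.camera("side")[:,:,::-1];w=ctrl.camera("scene")[:,:,::-1]
cv2.imwrite("pics/c7.png",np.hstack([a[180:400,220:460],w[180:400,220:460]]).repeat(1,0))
E
```

```text
clock: 14.4
position: [0.4947, -0.0142, 0.0121]
eef_rot: [168.0, -0.0, 86.3]
ft_force: [-0.1, 0.4, -1.9]
gripper_width: 0.225
clock: 15.4
position: [0.4921, -0.0541, 0.012]
eef_rot: [168.0, 0.0, 86.3]
ft_force: [0.2, 0.4, -2.3]
gripper_width: 0.227
clock: 16.4
position: [0.4905, -0.0798, 0.0121]
eef_rot: [168.0, -0.0, 86.3]
ft_force: [0.2, 0.2, -1.6]
gripper_width: 0.225
clock: 17.4
position: [0.4905, -0.0798, 0.0933]
eef_rot: [167.9, 0.0, 86.3]
ft_force: [0.4, 0.0, -1.6]
gripper_width: 0.22
clock: 17.7
position: [0.49, -0.0797, 0.094]
eef_rot: [168.0, -0.0, 86.3]
ft_force: [0.1, 0.1, -1.4]
gripper_width: 0.218
[ 0.14276301  0.09737059 -1.36673109] [0.11915002 0.10192329 0.0445994 ] [ -25.    19.2  109.6    6.7   40.3 -116. ]
```

View pics/c7.png

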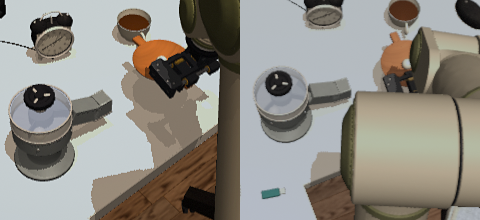

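The dish is up and clear of the cup. Next is a 90° clockwise turn about the vertical, which in tool axes is (0, −0.206, 0.979)·θ, with ramps.

```bash
python3 -m creep '0 0 0 0 -.1 .49 10;0 0 0 0 -.21 .98 10;0 0 0 0 -.31 1.47 10;0 0 0 0 -.41 1.96 10;0 0 0 0 -.51 2.45 10;0 0 0 0 -.62 2.94 10;0 0 0 0 -.62 2.94 10;0 0 0 0 -.62 2.94 10;0 0 0 0 -.62 2.94 10;0 0 0 0 -.62 2.94 10'
python3 -m creep '0 0 0 0 -.62 2.94 10;0 0 0 0 -.62 2.94 10;0 0 0 0 -.62 2.94 10;0 0 0 0 -.62 2.94 10;0 0 0 0 -.62 2.94 10;0 0 0 0 -.62 2.94 10;0 0 0 0 -.62 2.94 10;0 0 0 0 -.62 2.94 10;0 0 0 0 -.62 2.94 10;0 0 0 0 -.62 2.94 10'
python3 -m creep '0 0 0 0 -.62 2.94 10;0 0 0 0 -.62 2.94 10;0 0 0 0 -.62 2.94 10;0 0 0 0 -.62 2.94 10;0 0 0 0 -.62 2.94 10;0 0 0 0 -.62 2.94 10;0 0 0 0 -.62 2.94 10;0 0 0 0 -.62 2.94 10;0 0 0 0 -.62 2.94 10;0 0 0 0 -.62 2.94 10'
python3 -m creep '0 0 0 0 -.51 2.45 10;0 0 0 0 -.41 1.96 10;0 0 0 0 -.31 1.47 10;0 0 0 0 -.21 .98 10;0 0 0 0 -.1 .49 10;0 0 0 0 0 0 10;0 0 0 0 0 0 10;0 0 0 0 0 0 10;0 0 0 0 0 0 10;0 0 0 0 0 0 10'
python3 - <<'E'
from h import *
s=ctrl.state();print(s["ft_force"],s["moment"],s["joints"].round(1))
a=ctrl.camera("side")[:,:,::-1];w=ctrl.camera("scene")[:,:,::-1];cv2.imwrite("pics/s8f.png",a);cv2.imwrite("pics/c8f.png",w)
cv2.imwrite("pics/c8.png",cv2.resize(np.hstack([a[130:390,300:560],w[130:390,280:540]]),(800,400)))
E
```

```text
clock: 18.8
position: [0.4901, -0.0797, 0.0942]
eef_rot: [168.0, -0.0, 63.6]
ft_force: [0.2, -0.7, -1.4]
gripper_width: 0.222
clock: 19.8
position: [0.4902, -0.0797, 0.0942]
eef_rot: [168.0, -0.1, 33.5]
ft_force: [-0.5, -0.1, -1.2]
gripper_width: 0.224
clock: 20.8
position: [0.4902, -0.0796, 0.0942]
eef_rot: [168.1, -0.1, 3.5]
ft_force: [0.2, -0.2, -1.5]
gripper_width: 0.217
clock: 21.8
position: [0.4902, -0.0797, 0.0943]
eef_rot: [168.1, -0.1, -3.8]
ft_force: [1.0, 0.1, -1.2]
gripper_width: 0.221
[ 0.9962004   0.13661816 -1.21604482] [ 0.25784687 -0.06747916 -0.02447279] [-17.   24.3 101.5 -14.7  52.2  -4.3]
```

View pics/c8.png

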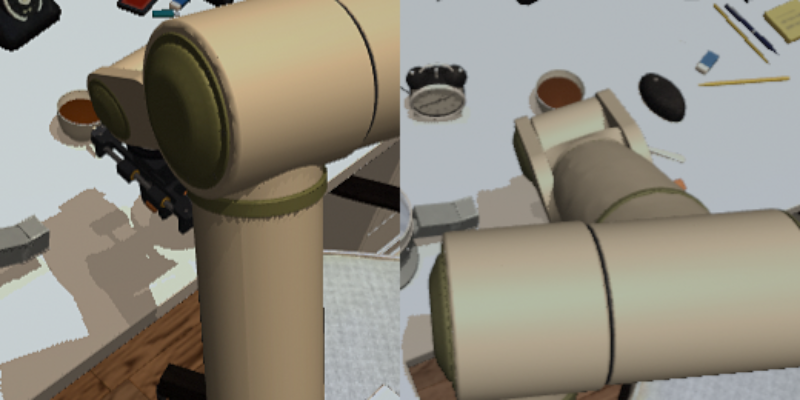

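```bash
python3 - <<'E'
from h import *
np.set_printoptions(precision=3,suppress=True)
P=np.array([[.49,-.156,.1],[.49,-.246,.11],[.427,-.156,.12],[.553,-.156,.12],[.50,-.056,.1],[.6,-.156,.1],[.6,-.2,.2]])
for n in("scene","side"):
    c=ctrl.calibration(n);R=cv2.Rodrigues(c["rvec"])[0];print(n,-R.T@c["tvec"])
    K=np.array([[c["fx"],0,c["cx"]],[0,c["fy"],c["cy"]],[0,0,1]]);print(cv2.projectPoints(P,c["rvec"],c["tvec"],K,None)[0][:,0])
w=ctrl.camera("wrist")[:,:,::-1];cv2.imwrite("pics/w9.png",w)
E
```

```text
scene [0.083 0.292 1.131]
[[428.666 258.774]
 [463.867 243.741]
 [444.112 277.815]
 [417.32  232.607]
 [387.694 269.903]
 [406.658 221.35 ]
 [431.136 191.308]]
side [0.    0.58  0.979]
[[427.736 246.233]
 [456.322 224.645]
 [451.884 256.7  ]
 [407.794 223.625]
 [391.342 265.267]
 [391.506 218.711]
 [411.262 176.169]]
```

View pics/w9.png

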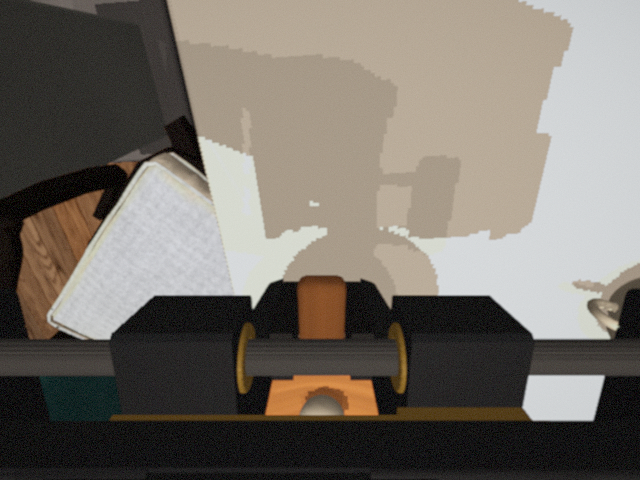

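The wrist view shows the ball in the dish behind the fingers, its top edge at (323,394) and laterally centred on the handle (322). I'll compare that with the projection of a level dish holding a centred ball.

```bash
python3 - <<'E'
from h import *
from scipy.spatial.transform import Rotation as Ro
np.set_printoptions(precision=1,suppress=True)
T=pose();M=np.linalg.inv(T@W["mount"]);a=np.radians(-93.8);d=np.array([np.cos(a),np.sin(a),0]);l=np.array([-d[1],d[0],0])
def pr(p):
    q=M[:3,:3]@p+M[:3,3];return np.array([W["cx"]+W["fx"]*q[0]/q[2],W["cy"]+W["fy"]*q[1]/q[2]])
t=T[:3,3]
ph=np.linspace(0,np.pi,19);sp=np.array([[np.sin(p)*np.cos(q),np.sin(p)*np.sin(q),np.cos(p)] for p in ph for q in 2*ph])*.0125
for tilt in (0,.05,.1):
  for off in (-.015,-.01,-.005,0,.005,.01):
    # tilt: free end sags, about the grip point
    g=t+np.array([0,0,.0115]);up=np.array([0,0,1])
    dd=d*np.cos(tilt)-up*np.sin(tilt);uu=up*np.cos(tilt)+d*np.sin(tilt)
    c=g+.0705*dd-.0175*uu
    he=[pr(c-.091*dd+.0215*uu+s*.0095*l) for s in(-1,1)]
    hi=[pr(c-.068*dd+.023*uu+s*.01*l) for s in(-1,1)]
    b=np.array([pr(c+.017*uu+off*dd+s) for s in sp])
    print(tilt,off,"handle end",np.r_[he[0],he[1]],"inner",np.r_[hi[0],hi[1]],"ball",b.min(0),b.max(0))
E
python3 - <<'E'
import cv2
w=cv2.imread("pics/w9.png")[260:430,240:400]
h=cv2.cvtColor(w,cv2.COLOR_BGR2HSV)
for v in (276,280,290,310,330,380,396,400,405,410,414): 
    r=h[v-260]; print(v,''.join('O' if (p[1]>110 and p[0]<25 and p[2]>50) else ('w' if p[2]>80 and p[1]<=110 else '.') for p in r[20:140]))
E
```

```text
0 -0.015 handle end [298.5 279.9 346.8 279.8] inner [298.9 327.5 346.4 327.4] ball [298.  373.6] [347.2 427.9]
0 -0.01 handle end [298.5 279.9 346.8 279.8] inner [298.9 327.5 346.4 327.4] ball [298.3 380.3] [346.8 434.3]
0 -0.005 handle end [298.5 279.9 346.8 279.8] inner [298.9 327.5 346.4 327.4] ball [298.6 386.8] [346.5 440.6]
0 0 handle end [298.5 279.9 346.8 279.8] inner [298.9 327.5 346.4 327.4] ball [298.9 393.2] [346.2 446.7]
0 0.005 handle end [298.5 279.9 346.8 279.8] inner [298.9 327.5 346.4 327.4] ball [299.2 399.5] [345.9 452.6]
0 0.01 handle end [298.5 279.9 346.8 279.8] inner [298.9 327.5 346.4 327.4] ball [299.5 405.5] [345.6 458.4]
0.05 -0.015 handle end [298.4 281.8 347.  281.8] inner [298.9 327.8 346.4 327.7] ball [298.3 369.2] [346.8 422.5]
0.05 -0.01 handle end [298.4 281.8 347.  281.8] inner [298.9 327.8 346.4 327.7] ball [298.6 375.5] [346.5 428.4]
0.05 -0.005 handle end [298.4 281.8 347.  281.8] inner [298.9 327.8 346.4 327.7] ball [299.  381.7] [346.1 434.2]
0.05 0 handle end [298.4 281.8 347.  281.8] inner [298.9 327.8 346.4 327.7] ball [299.3 387.6] [345.8 
[... 1575 characters left out ...]
OOOOOOOOOOOOOOOOOOOOOOOOOOOOOOOOOOOOOOOOOOOOOOOOOOOOOOOOOOOOOOOOOOOO.......
396 ........OOOOOOOOOOOOOOOOOOOOOOOOOOOOOOOOOOOOOOOOOOOOOOwwwwwwwwwwwwwwwOOOOOOOOOOOOOOOOOOOOOOOOOOOOOOOOOOOOOOOOOOOOOOO....
400 .......OOOOOOOOOOOOOOOOOOOOOOOOOOOOOOOOOOOOOOOOOwwwwwwwwwwwwwwwwwwwwwwwwwwwwOOOOOOOOOOOOOOOOOOOOOOOOOOOOOOOOOOOOOOOOO...
405 ......OOOOOOOOOOOOOOOOOOOOOOOOOOOOOOOOOOOOOOwwwwwwwwwwwwwwwwwwwwwwwwwwwwwwwwwwwwwOOOOOOOOOOOOOOOOOOOOOOOOOOOOOOOOOOOOO..
410 .....OOOOOOOOOOOOOOOOOOOOOOOOOOOOOOOOOOOOwwwwwwwwwwwwwwwwwwwwwwwwwwwwwwwwwwwwwwwwwwOOOOOOOOOOOOOOOOOOOOOOOOOOOOOOOOOOOO.
414 ....OOOOOOOOOOOOOOOOOOOOOOOOOOOOOOOOOOOOwwwwwwwwwwwwwwwwwwwwwwwwwwwwwwwwwwwwwwwwwwwOOOOOOOOOOOOOOOOOOOOOOOOOOOOOOOOOOOOO
```

The checks agree. The ball's top edge is at row 394 against a predicted 393 for a level dish with a centred ball, and it is less than 1 mm off sideways. The dish is about 88 mm up. Handing in.

```bash
python3 -c "
from rig import ctrl
s=ctrl.state();print(s['clock'],s['position'],s['gripper_width']*88.1,abs(s['joint_vel']).max());print(ctrl.finish_job())"
```

```text
21.95 [ 0.4901733  -0.07972784  0.09429441] 19.934401137343993 0.15376945101770104
the job is handed in; nothing more can be done
None
```

I cranked the handwheel about 102° anticlockwise in a single grip, and one ball dropped into the dish. I then took the dish by handle B, drew it out along the spout's direction, lifted it about 88 mm and turned it 90° clockwise. The free handle now points away from the dispenser. I handed the job in at about 22 s of the 61 s allowed; no verdict was reported.

**Last checks:**
- **Ball:** the wrist image put its top edge at row 394, against 393 predicted for a level dish with a centred ball, and less than 1 mm off sideways.
- **Grip and stillness:** the jaws held at 19.9 mm on the 20 mm handle, and the arm was still.
- **Direction:** the handle line was about −93.8°. The spout's direction came out between about −91° and −95°, depending on how I measured it.

**Disagreements and gaps:**
- The outer end of the gripped handle appeared about 4 px (roughly 2 mm) off its predicted place, most likely a small grip offset.
- The arm hid the dish from both fixed cameras at the end, so the level and the ball's position rest on the wrist view alone.
- I last saw the second ball clearly in the drum before taking the dish, and did not touch the wheel after that.
- While cranking, the side force on the wrist reached about 21 N because the tool was slightly off the wheel's axis; this was well below the limits.

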